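# Open the jar mixer, free the stuck clamp and stand the jar on the saucer

### The job

The jar in the bench mixer is mixed. Press the paddle key on the mixer's front deck so that its clear hood pops up, keeping the arm off the hood so that it opens fully by itself; then break the stuck clamp knob loose with a short firm twist anticlockwise and turn it on, about a quarter turn, until the clamp arm is swung right off the jar. Lift the jar out, carry it upright and set it down gently, standing in the middle of the round brown saucer, without disturbing the other things on the table; leave the hood open and the clamp swung away.

Things in the scene. Friction and masses are not known exactly. Their poses are not given: they have to be found in the camera images.
- mixer: bench jar mixer, fixed: grey housing 218 (x) x 196 (y) x 46 mm. Origin: centre of its underside; x points from its front (key side) to its back, y left, z up. In mm in this frame: key pad at x -84, y 0; shut hood x -38 to 102, y -90 to 84, up to z 166; jar axis x 18, y -26; knob axis x 18, y 40; jar platform z 58.
- key_top (a point): centre of the top of the latch key, a black ribbed paddle 30 (mixer x) x 38 (mixer y) mm on the mixer's front deck, at z 62 mm, 46 mm in front of the shut hood. It works the bolt that holds a tongue on the hood's front wall. Pushed straight down it frees the hood after about 4 mm (about 3.5 N); stop at 7 mm (about 5 N). It springs back when let go.
- key (a joint): how far the latch key is pushed down, m: 0 up (latching), 0.007 fully down; the hood comes free at about 0.004.
- hood (a joint): opening angle of the clear plastic hood, rad: 0 shut, 1.85 fully open. Hinge on the mixer's right-hand side, parallel to mixer x (at y -90, z 50 mm). Sprung: once freed, its left side rises and it swings over to the right by itself in about 1 s and stays there, leaning outwards, between y -90 and -250, up to z 220 mm. The robot must not push on it.
- knob_grip (a point): on the vertical axis of the clamp knob, half-way up its wing, z 142 mm. The wing (grip it) is a black upright bar 44 long x 12 thick x 28 mm high (z 128 to 156); its length lies along the mixer's y while joint clamp is 0 and turns with it. Fixed below it, the steel clamp arm (18 wide, z 112 to 118 mm) reaches 78 mm from the axis, over the jar's cap (1.5 mm gap).
- clamp (a joint): turn of clamp knob and arm, rad, growing anticlockwise seen from above: 0 arm over the jar (towards mixer -y), 1.57 stop, arm pointing to the mixer's back (+x); jar clear from about 1.1. Dried lacquer holds it at 0: about 0.4 N m breaks it loose within the first 0.3 rad, then it turns freely (0.03 N m) and stays where it is left.
- jar_centre (a point): centre (half-way up, on the axis) of the pigment jar that stands in the mixer: a round jar 42 mm in diameter, 52 mm high with its cap, about 0.1 kg. It stands in a rubber ring 6 mm high (its centre then at z 84 mm), loose by 1 to 2 mm all round. Grasp it across its diameter.
- saucer: round brown clay saucer, 114 mm in diameter, lying loose on a round cork mat (140 mm in diameter, 8 mm thick, fixed) on the left part of the table; origin: centre of its underside, z 8 mm. The jar stands on it at z 13 mm (jar_centre then at z 39 mm); its rim reaches z 23 mm.
- plates_right: stack of black plates, a fixed obstacle between mixer and saucer: 262 mm in diameter, 173 mm high; origin: about the centre of its underside.
- tall_jar: bystander: round jar 52 mm across, 70 mm high; origin: centre of its underside
- short_jar: bystander: round jar 48 mm across, 44 mm high; origin: centre of its underside
- sanding_block: bystander: wooden sanding block 46 x 76 x 26 mm; origin: centre of its underside
- loupe: bystander: black ring loupe 45 mm across, 18 mm high; origin: centre of its underside

How it is judged:
On the way, in this order (a step that is already met when the one before it is completed fails the run):
1. the hood has sprung fully open (over 1.6 rad) by itself (value of joint hood above 1.6 rad), for 0.2 s.
2. the clamp is broken loose and swung off the jar (over 1.1 rad) (value of joint clamp above 1.1 rad), for 0.2 s.
At the end, for the whole second after the job is handed in: The jar stands upright (within 0.12 rad) and at rest on the saucer, its axis within 25 mm of the saucer's centre; the saucer lies flat; the hood is still open (over 1.6 rad) and the clamp still swung off (over 1.1 rad) (horizontal distance between jar_centre and saucer below 0.025 m and height (world z) of jar_centre between 0.032 and 0.046 m and angle between jar_centre's own z axis and vertical below 0.12 rad and angle between saucer's own z axis and vertical below 0.05 rad and linear speed of jar below 0.02 m/s and value of joint hood above 1.6 rad and value of joint clamp above 1.1 rad); the robot touches nothing.
It fails at once if the robot pushes on the hood (over 2 N) (contact force between any of the fingers, the arm and hood above 2 N).
It fails at once if the jar is tipped by more than 0.5 rad (angle between jar_centre's own z axis and vertical above 0.5 rad).
It fails at once if the jar is dropped onto the saucer (faster than 0.6 m/s just above it) (horizontal distance between jar_centre and saucer below 0.06 m and height (world z) of jar_centre below 0.063 m and linear speed of jar above 0.6 m/s).
It fails at once if a bystander is shifted by more than 30 mm (distance of any of tall_jar, short_jar, sanding_block, loupe from where it was at the start of the episode above 0.03 m).
It also fails if it takes over 62 s, if anything falls off the work surface, if the arm or the gripper's body presses on something with over 40 N, if the wrist force passes 120 N, or if a joint passes its speed limit or range.

### The arm

A 7-joint arm with a two-finger parallel gripper is mounted at the origin on a cart in front of the work surface, level with it; the furniture and walls round the work are solid. World frame = base frame: x ahead of the robot, y to its left, z up, the work surface at z = 0. Lengths are in m, angles in rad, forces in N, time in s.
With the tool pointing down it reaches from about 0.425 to 0.925 m from the base axis. Payload 6.8 kg.
Tool frame: the origin (TCP) lies midway between the tips of the shut fingers; the grasp point (between the pads) lies 19 mm behind it; z points along the fingers, y is the line along which they close (so a half turn about z gives the same grasp; the last joint's range is limited). The gripper opens to 85 mm and grips with 20 to 120 N. Pads are 22 mm wide; open, the fingers measure 114 mm over their backs; the gripper's body (76 mm by 85 mm) begins 54 mm behind the grasp point. The pads swing forward as they close: fully open they stand 13 mm farther back than shut.
Start: joints at [1.151, 0.477, 0.022, 1.555, -0.011, 1.109, -0.083], TCP at [0.207, -0.642, 0.231] pointing down, gripper open.
Joint ranges: [-2.96, 2.96], [-0.34, 2.1], [-1.41, 1.46], [0.24, 2.44], [-1.37, 4.51], [0.17, 1.92], [-2.96, 2.96]. Speed limits (rad/s): [2.39, 2.39, 3.14, 3.14, 3.14, 3.14, 3.14].

### API

Orientations are given as a rotation vector (axis times angle).
In Python, from bench import r gives the robot as it stands. The module is installed in compiled form; this text tells all that it offers.
- The arm moves only by the tool apply_moves, never from a script. Its argument "rows" is a list of rows, each a list of 6 numbers: the shift along the tool's x, y, z scaled (see below), then the turn, a rotation vector about the tool's x, y, z scaled (see below). A call has 1 to 5 rows; each row is the pose to reach, as a shift and turn from the pose commanded when the call began, along the tool's axes at that moment; what a row does not reach only later rows make up. The controller multiplies each number of a shift by 0.25 m and each number of a turn by 90 degrees. A row lasts 1/8 s, in which the tool goes at most 62.5 mm and 10.7 degrees, less where a joint would pass 70% of its speed; a pose out of reach is approached as far as the arm can. A call with a number of a shift or a turn outside -1 to 1 is refused whole. A call with a gripper value outside its range is refused whole. "claw" is the opening, from 0 (shut) to 1 (fully open), set as the call begins (left out, the last holds). The fingers move at their own pace and stop on an object; "newtons" is the grip in N (left out, the last holds). Time passes only in rows, so rows that repeat a pose let the fingers close. It gives the time, the measured TCP pose, the force, the opening and the grip force at its end, in the units of the state.
- r.get_obs(): the state, without advancing time (a new reading comes with each control period).
- r.grab_frame(name): name is "scene" or "top" or "wrist"; returns a dict with "pixels" (420x560x3 uint8, red, green, blue), "intrinsics" (3x3 intrinsics, pixels), "dist" ([k1, k2, p1, p2, k3] as OpenCV has them; the pictures are not rectified), "eye" and "attitude" of the camera in the world. Camera axes: x right, y up, looking along -z (the intrinsics and any distortion apply to the point x, -y, -z); pixel columns grow to the right and rows downward; lengths in m; the calibration is good to about 2 mm. A picture is of the moment at which its call begins. There is no depth.
- r.hand_in(): hands the job in; it is judged then, once.
Trained networks look in a picture, given as the dict that the camera call returned (one of the last four; its "shot" number tells which), for a name from the list of things; names that differ only in an ending like _2 or _b are one class to them, and where a whole thing is asked for, a point or a joint stands for the part that bears it (a point fixed in the world has none). Each returns a list of dicts, best first, with "conf" (0 to 1); they miss things now and then, are a little off and sometimes report something else, mostly with a low value. They report only what shows in the picture. A call takes as long as a camera call.
- r.search_frame(picture, thing): "rect" ([left, top, width, height] in pixels, round what is visible of it).
- r.outline_of(picture, thing): "pixels" (420x560 bool, what is visible of it) and "rect" ([left, top, width, height] in pixels, round what is visible of it).
- r.landmark_of(picture, thing): "point" ([column, row] in pixels: a listed point, or the origin of a listed thing).
The state is a dict: "clock": time; "joints": joint angles; "qvel": joint speeds; "tau": joint torques, N m; "tcp_pos": TCP position; "orientation": TCP orientation; "contact_force": force on the tool from outside, world axes, zero at the start; "moment": the same for the moment, N m; "grip_width": finger opening in m; "gripper_force": force on a finger pad.
Only numpy, scipy, OpenCV 4.12 (cv2) and the standard library are available. Lean on these libraries where they do the work, as an engineer would, in place of code of your own. Each camera call takes 0.05 s, during which the arm holds its last target. There are 200 camera calls.

## Working session

There is one attempt and no reset: what is moved stays moved. The work goes in short steps, Python scripts to look and compute and a tool call to move; the robot and the scene stay as the last step left them, time stands still between calls to the robot, and variables do not carry over. Pictures are saved under pics/ and viewed, at most 10 in all, crops included, and the job is handed in when it is done.

Besides the shell and the picture viewer there is one more tool, called after ">>>" as name(argument=value, ...), one argument or row to a line, values as JSON. apply_moves: Moves the arm, as the interface text tells. Its arguments: {"type":"object","properties":{"rows":{"type":"array","items":{"type":"array","items":{"type":"number"}}},"claw":{"type":"number"},"newtons":{"type":"number"}},"required":["rows"]}

```bash
mkdir -p pics
cat > h.py <<'E'
import numpy as np, cv2
from scipy.spatial.transform import Rotation as R
from bench import r
def att(f):
    a=np.array(f["attitude"],float)
    return a if a.shape==(3,3) else R.from_rotvec(a).as_matrix() if a.size==3 else R.from_quat(a).as_matrix()
def ray(f,px):
    p=cv2.undistortPoints(np.array([[px]],float),np.array(f["intrinsics"],float),np.array(f["dist"],float))[0,0]
    d=att(f)@np.array([p[0],-p[1],-1.]); return np.array(f["eye"],float),d
def onz(f,px,z):
    e,d=ray(f,px); return e+d*(z-e[2])/d[2]
def proj(f,P):
    c=att(f).T@(np.array(P,float)-np.array(f["eye"])); c=c*[1,-1,-1]
    return cv2.projectPoints(c.reshape(1,3),np.zeros(3),np.zeros(3),np.array(f["intrinsics"],float),np.array(f["dist"],float))[0][0,0]
def save(f,n): cv2.imwrite("pics/"+n+".png",cv2.cvtColor(f["pixels"],cv2.COLOR_RGB2BGR))
E
python3 - <<'E'
from h import *
np.set_printoptions(precision=4,suppress=True)
print(r.get_obs())
Z=dict(mixer=0,key_top=.062,knob_grip=.142,jar_centre=.084,saucer=.008,plates_right=0,tall_jar=0,short_jar=0,sanding_block=0,loupe=0)
for n in("top","scene"):
    f=r.grab_frame(n); save(f,n+"0"); print(n,f["eye"],f["attitude"])
    for t,z in Z.items():
        for d in r.landmark_of(f,t)[:2]: print(t,d["conf"],np.round(d["point"]),onz(f,d["point"],z)[:2])
a=cv2.imread("pics/top0.png");b=cv2.imread("pics/scene0.png")
cv2.imwrite("pics/ts.png",cv2.resize(np.vstack([a,b]),(400,600)))
E
```

```text
{'clock': 0.0, 'joints': array([ 1.1509,  0.4778,  0.0224,  1.5564, -0.0115,  1.1093, -0.0831]), 'qvel': array([-0.0011,  0.0005, -0.0015, -0.0002,  0.0001, -0.0011,  0.0012]), 'tau': array([  0.0008, -59.6443,   1.6083, -28.12  ,   0.0124,   0.0094,
         0.    ]), 'tcp_pos': array([ 0.2069, -0.6419,  0.2303]), 'orientation': array([-3.1018, -0.4875,  0.0006]), 'contact_force': array([-0.1961,  0.0134,  0.1553]), 'moment': array([0.0027, 0.0509, 0.016 ]), 'gripper_force': 0.0, 'grip_width': 0.08528994884430866}
top [0.3702 0.1427 1.3916] [ 0.0751 -0.0888 -1.5539]
mixer 0.82 [380. 205.] [ 0.5178 -0.1421]
key_top 0.74 [372. 233.] [ 0.4397 -0.1077]
saucer 0.97 [207. 215.] [0.484 0.318]
tall_jar 0.94 [171. 163.] [0.623  0.4196]
short_jar 0.84 [136. 195.] [0.5344 0.5112]
short_jar 0.52 [374. 233.] [ 0.4424 -0.1245]
sanding_block 0.82 [256. 248.] [0.3976 0.1858]
sanding_block 0.58 [138. 194.] [0.5369 0.505 ]
loupe 0.47 [292. 245.] [0.409  0.0908]
scene [-0.0971  0.6743  0.5791] [ 0.5623 -1.1957 -2.0482]
mixer 0.88 [352. 223.] [ 0.519  -0.1378]
mixer 0.63 [235. 297.] [0.4886 0.3151]
key_top 0.47 [370. 218.] [ 0.4362 -0.1058]
knob_grip 0.73 [164. 292.] [0.4431 0.4901]
jar_centre 0.74 [369. 216.] [ 0.4229 -0.0825]
saucer 0.83 [236. 294.] [0.488  0.3124]
tall_jar 0.7 [162. 289.] [0.6324 0.4269]
tall_jar 0.23 [352. 222.] [ 0.5239 -0.1415]
short_jar 0.92 [146. 325.] [0.5457 0.5099]
sanding_block 0.86 [303. 286.] [0.41   0.1777]
loupe 0.77 [330. 270.] [0.4099 0.0843]
```

View pics/top0.png

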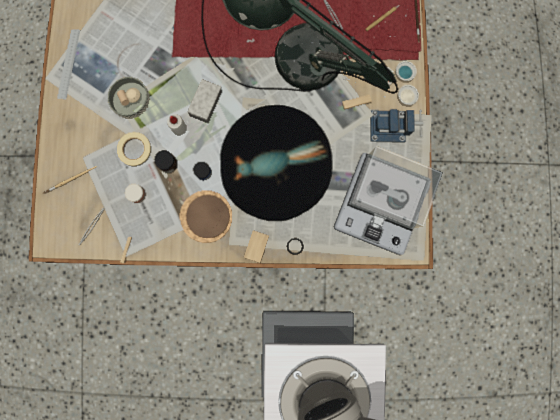

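View pics/scene0.png

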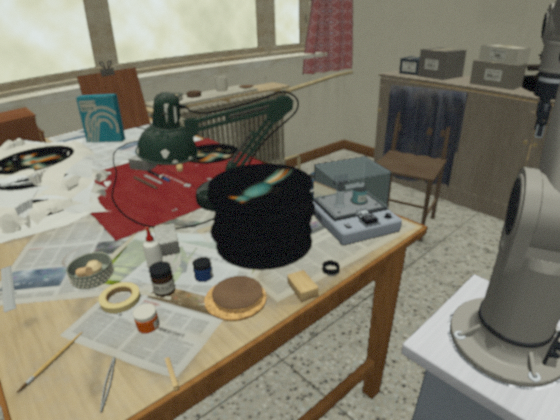

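The mixer is at the right, around px (385,200) in the top view, yawed clockwise with its hood shut. The saucer is at about (207,215) and the plates between them at (276,162). I'll move towards a point above the key and look from there.

>>> apply_moves(
  rows=[
    [0.37, -0.45, -0.48, 0, 0, 0.2],
    [0.74, -0.9, -0.48, 0, 0, 0.42],
    [0.74, -0.9, -0.48, 0, 0, 0.42],
    [0.74, -0.9, -0.48, 0, 0, 0.42],
    [0.74, -0.9, -0.48, 0, 0, 0.42],
  ],
  claw=0,
)

```text
clock: 1.72
tcp_pos: [0.3126, -0.3751, 0.3503]
orientation: [3.093, -0.545, 0.001]
contact_force: [1.5, 0.6, 0.4]
grip_width: 0.0003
gripper_force: 0.0
```

```bash
cat >> h.py <<'E'
def go(pos,yaw,tilt=0,o=None):
    """target: tool x at world yaw (deg), z down; tilt (deg)>0 leans the body back along -tool x"""
    o=o or r.get_obs(); C=R.from_rotvec(o["orientation"])
    T=R.from_euler("z",yaw,degrees=True)*R.from_rotvec([np.pi,0,0])*R.from_euler("y",tilt,degrees=True)
    s=C.inv().apply(np.array(pos)-o["tcp_pos"])/.25; w=(C.inv()*T).as_rotvec()/(np.pi/2)
    print("GO",np.round(s,3),np.round(w,3),"rows",np.linalg.norm(s)*4,np.linalg.norm(w)*90/10.7)
E
python3 - <<'E'
from h import *
o=r.get_obs(); print(o["clock"],o["tcp_pos"],o["joints"],R.from_rotvec(o["orientation"]).as_matrix().round(2).tolist())
go([.41,-.10,.34],-20)
f=r.grab_frame("wrist"); C=R.from_rotvec(o["orientation"]); print("cam in tool",C.inv().apply(f["eye"]-o["tcp_pos"]),(C.inv().as_matrix()@att(f)).round(2))
E
```

```text
1.725 [ 0.31256121 -0.37505605  0.35025054] [ 7.40382412e-01  6.61146200e-02  8.22012915e-03  1.82870529e+00
 -5.12414654e-04  1.24593394e+00 -1.17090747e+00] [[0.94, -0.34, 0.0], [-0.34, -0.94, -0.0], [0.0, 0.0, -1.0]]
GO [-0.01  -1.167  0.041] [ 0. -0.  0.] rows 4.6717594212259295 0.004648279663849284
cam in tool [ 0.07765503  0.00043518 -0.14349595] [[-0.    0.95  0.3 ]
 [ 1.    0.    0.  ]
 [ 0.    0.3  -0.95]]
```

>>> apply_moves(
  rows=[
    [0, -0.95, 0.04, 0, 0, -0.59],
    [0, -0.95, 0.04, 0, 0, -0.59],
    [0, -0.95, 0.04, 0, 0, -0.59],
    [0, -0.95, 0.04, 0, 0, -0.59],
    [0, -0.95, 0.04, 0, 0, -0.59],
  ],
)

```text
clock: 2.4
tcp_pos: [0.3942, -0.1498, 0.3397]
orientation: [3.005, 0.917, 0.002]
contact_force: [0.4, -1.4, -0.4]
grip_width: -0.0001
gripper_force: 0.0
```

>>> apply_moves(
  rows=[
    [0, 0, 0, 0, 0, -0.59],
    [0, 0, 0, 0, 0, -0.59],
    [0, 0, 0, 0, 0, -0.59],
    [0, 0, 0, 0, 0, -0.59],
    [0, 0, 0, 0, 0, -0.59],
  ],
)

```text
clock: 3.02
tcp_pos: [0.393, -0.1538, 0.3395]
orientation: [2.286, 2.154, 0.0]
contact_force: [-0.1, -0.0, 0.0]
grip_width: -0.0
gripper_force: 0.0
```

>>> apply_moves(
  rows=[
    [0, 0, 0, 0, 0, -0.59],
    [0, 0, 0, 0, 0, -0.82],
    [0, 0, 0, 0, 0, -0.82],
    [0, 0, 0, 0, 0, -0.82],
    [0, 0, 0, 0, 0, -0.82],
  ],
)

```text
clock: 3.65
tcp_pos: [0.3929, -0.1538, 0.3395]
orientation: [1.066, 2.955, -0.0]
contact_force: [-0.1, 0.4, -0.0]
grip_width: -0.0001
gripper_force: 0.0
```

Run:
```python
from h import *
o=r.get_obs(); print(o["clock"],o["tcp_pos"],o["joints"],R.from_rotvec(o["orientation"]).as_matrix().round(2).tolist())
go([.41,-.10,.34],160)
f=r.grab_frame("wrist"); save(f,"w1")
for t,z in dict(mixer=0,key_top=.062,knob_grip=.142,jar_centre=.084).items():
    for d in r.landmark_of(f,t)[:2]: print(t,d["conf"],np.round(d["point"]),onz(f,d["point"],z)[:2])
```

```text
3.65 [ 0.3929334  -0.15380093  0.33952609] [ 0.4454234  -0.03714152 -0.21189187  1.95751897 -0.00821974  1.22001461
  1.11492411] [[-0.77, 0.64, 0.0], [0.64, 0.77, -0.0], [-0.0, 0.0, -1.0]]
GO [ 0.085  0.209 -0.002] [ 0.     0.    -0.219] rows 0.9031193143073769 1.838292661105694
mixer 0.64 [345. 215.] [ 0.51774998 -0.14037371]
key_top 0.61 [335. 172.] [ 0.44464749 -0.11435089]
```

View pics/w1.png

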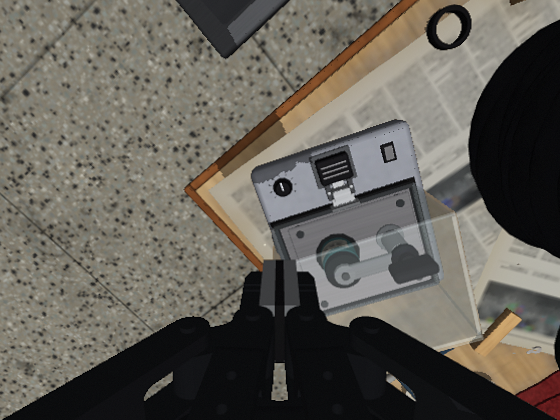

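Run:
```python
from h import *
f=r.grab_frame("wrist")
g=lambda p,z:onz(f,p,z)[:2]
a=g([250,172],.046);b=g([408,123],.046);k=g([334,166],.062);m=g([440,279],.046)
d=b-a;print(a,b,np.linalg.norm(d),"mixer y dir angle-90 =",np.degrees(np.arctan2(d[1],d[0]))-90); print("key",k)
# right edge: (405,122)->(440,279)
e=m-b; print("x yaw",np.degrees(np.arctan2(e[1],e[0])),np.linalg.norm(e))
for yaw in(-16,-18,-20,-22):
    X=R.from_euler("z",yaw,degrees=True)
    c=(a+b)/2+X.apply([.109,0,0])[:2]; print(yaw,c,c+X.apply([-.084,0,0])[:2])
    c3=np.r_[c,0]; print([proj(f,c3+X.apply(p)).round(0).tolist() for p in([-.109,-.098,.046],[-.109,.098,.046],[.109,.098,.046],[-.084,0,.062],[.018,.040,.142],[.018,-.026,.11])])
```

```text
[ 0.38396394 -0.19220666] [ 0.45811453 -0.01689693] 0.19034655557425137 mixer y dir angle-90 = -22.92685828299382
key [ 0.43894359 -0.11113539]
x yaw -22.9511568735488 0.2081427553655501
-16 [ 0.52581676 -0.13459627] [ 0.44507078 -0.11144273]
[[251.0, 182.0], [408.0, 112.0], [462.0, 271.0], [337.0, 170.0], [424.0, 262.0], [356.0, 271.0]]
-18 [ 0.52470439 -0.13823465] [ 0.44481565 -0.11227722]
[[250.0, 179.0], [409.0, 115.0], [457.0, 275.0], [336.0, 170.0], [420.0, 265.0], [352.0, 272.0]]
-20 [ 0.52346573 -0.14183199] [ 0.44453155 -0.1131023 ]
[[249.0, 177.0], [410.0, 118.0], [451.0, 279.0], [336.0, 171.0], [416.0, 267.0], [347.0, 273.0]]
-22 [ 0.52210227 -0.14538392] [ 0.44421883 -0.11391696]
[[248.0, 174.0], [410.0, 121.0], [446.0, 283.0], [335.0, 171.0], [412.0, 270.0], [343.0, 273.0]]
```

Run:
```python
from h import *
go([.4326,-.1083,.10],157)
```

```text
GO [-0.004  0.241  0.958] [ 0.     0.    -0.191] rows 3.95067442849682 1.606977977998535
```

>>> apply_moves(
  rows=[
    [0, 0.24, 0.1, 0, 0, -0.1],
    [0, 0.24, 0.3, 0, 0, -0.19],
    [0, 0.24, 0.55, 0, 0, -0.19],
    [0, 0.24, 0.8, 0, 0, -0.19],
    [0, 0.24, 0.96, 0, 0, -0.19],
  ],
)

```text
clock: 4.58
tcp_pos: [0.4303, -0.1076, 0.0969]
orientation: [-0.627, -3.076, -0.0]
contact_force: [0.1, -0.1, -0.5]
grip_width: 0.0002
gripper_force: 0.0
```

Run:
```python
from h import *
print(r.get_obs()["tcp_pos"],r.get_obs()["joints"])
go([.4326,-.1083,.054],157)
f=r.grab_frame("scene"); save(f,"s1")
cv2.imwrite("pics/s1c.png",cv2.resize(cv2.cvtColor(f["pixels"][120:270,290:460],cv2.COLOR_RGB2BGR),None,fx=4,fy=4))
```

```text
[ 0.43030141 -0.10756343  0.09692531] [ 0.33736809  0.31335601 -0.26902465  2.19258877  0.13449534  0.65306665
  1.14222706]
GO [-0.01   0.001  0.172] [-0.    -0.002 -0.   ] rows 0.6878898397006042 0.013954163842716718
```

View pics/s1c.png

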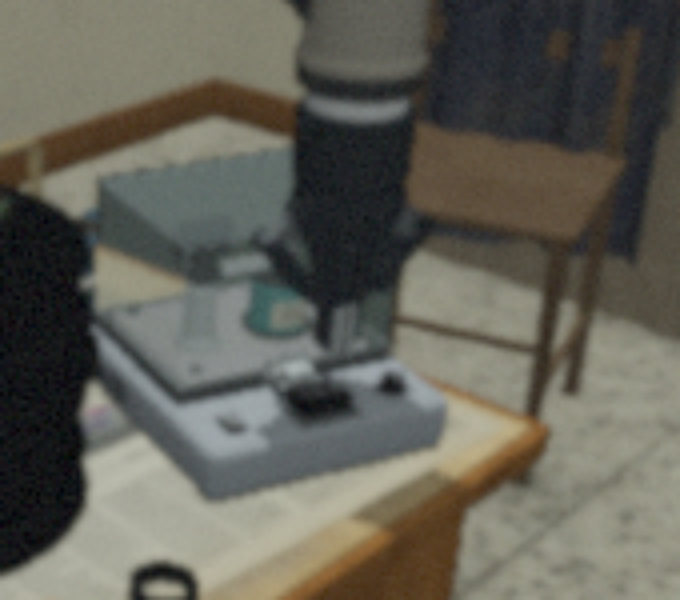

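The closed fingers are over the rear-right of the key in the crop (tip about (340,355), key (320,395)), which fits a hover 35 mm above it. I'll press now.

>>> apply_moves(
  rows=[
    [-0.01, 0, 0.09, 0, 0, 0],
    [-0.01, 0, 0.14, 0, 0, 0],
    [-0.01, 0, 0.17, 0, 0, 0],
    [-0.01, 0, 0.17, 0, 0, 0],
    [-0.01, 0, 0.17, 0, 0, 0],
  ],
)

```text
clock: 5.25
tcp_pos: [0.4344, -0.1088, 0.0577]
orientation: [0.624, 3.078, -0.0]
contact_force: [0.7, -0.5, 3.6]
grip_width: -0.0002
gripper_force: 1.9
```

>>> apply_moves(
  rows=[
    [0, 0, 0.015, 0, 0, 0],
    [0, 0, 0.02, 0, 0, 0],
    [0, 0, 0.02, 0, 0, 0],
    [0, 0, 0.02, 0, 0, 0],
    [0, 0, 0.02, 0, 0, 0],
  ],
)

```text
clock: 5.88
tcp_pos: [0.4347, -0.1089, 0.0545]
orientation: [0.624, 3.077, -0.002]
contact_force: [-10.6, 2.5, 37.9]
grip_width: 0.0001
gripper_force: 19.2
```

Run:
```python
from h import *
print(r.get_obs()["tcp_pos"],r.get_obs()["contact_force"])
f=r.grab_frame("scene"); save(f,"s2")
cv2.imwrite("pics/s2c.png",cv2.resize(cv2.cvtColor(f["pixels"][120:270,290:460],cv2.COLOR_RGB2BGR),None,fx=3,fy=3))
```

```text
[ 0.4346545  -0.10890883  0.05446962] [-10.63953595   2.46982258  37.89797225]
```

View pics/s2c.png

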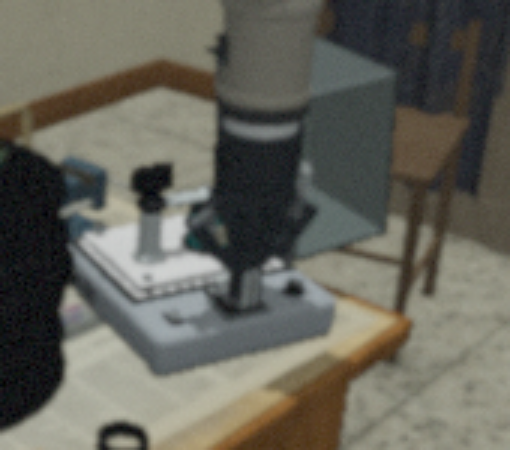

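The hood has swung over to the right, and the knob at about (152,185) and the jar are now exposed. I'll raise the tool, open the claw, turn to yaw 67 and look down at the knob.

>>> apply_moves(
  rows=[
    [0, 0, -0.2, 0, 0, 0],
    [0, 0, -0.45, 0, 0, 0],
    [0, 0, -0.7, 0, 0, 0.1],
    [0, 0, -0.9, 0, 0, 0.2],
    [0, 0, -0.95, 0, 0, 0.32],
  ],
  claw=0.6,
)

```text
clock: 6.55
tcp_pos: [0.4356, -0.109, 0.2932]
orientation: [1.375, 2.817, 0.002]
contact_force: [1.1, -0.0, -0.7]
grip_width: 0.0511
gripper_force: 0.0
```

>>> apply_moves(
  rows=[
    [0, 0, 0, 0, 0, 0.58],
    [0, 0, 0, 0, 0, 0.58],
    [0, 0, 0, 0, 0, 0.58],
    [0, 0, 0, 0, 0, 0.58],
    [0, 0, 0, 0, 0, 0.58],
  ],
)

```text
clock: 7.18
tcp_pos: [0.4337, -0.1088, 0.2893]
orientation: [2.479, 1.93, 0.0]
contact_force: [0.9, -0.0, -1.0]
grip_width: 0.0514
gripper_force: 0.0
```

Run:
```python
from h import *
o=r.get_obs();print(o["tcp_pos"],o["contact_force"])
go([.52,-.10,.28],67)
f=r.grab_frame("wrist"); save(f,"w2")
for n,f in(("wrist",f),("top",r.grab_frame("top"))):
  for t,z in dict(mixer=0,key_top=.062,knob_grip=.142,jar_centre=.084).items():
    for d in r.landmark_of(f,t)[:2]: print(n,t,d["conf"],np.round(d["point"]),onz(f,d["point"],z)[:2])
```

```text
[ 0.43372199 -0.10882138  0.28926243] [ 0.90554945 -0.03722465 -0.99752379]
GO [0.119 0.326 0.037] [0.    0.    0.098] rows 1.3955361529619748 0.8228863782758807
wrist mixer 0.95 [362. 166.] [ 0.52538326 -0.14267973]
wrist mixer 0.37 [388. 216.] [ 0.54523946 -0.21185356]
wrist key_top 0.94 [286. 172.] [ 0.43977889 -0.11376733]
wrist knob_grip 0.93 [424. 158.] [ 0.54886111 -0.11256804]
wrist jar_centre 0.6 [390. 214.] [ 0.5285819  -0.17581534]
top mixer 0.81 [379. 206.] [ 0.51582944 -0.13879409]
top key_top 0.56 [372. 234.] [ 0.43536226 -0.10748492]
top knob_grip 0.62 [380. 185.] [ 0.5511815  -0.11430919]
top jar_centre 0.68 [398. 199.] [ 0.52452451 -0.170585  ]
```

View pics/w2.png

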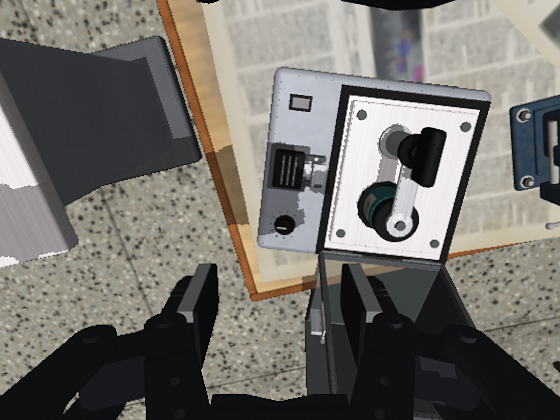

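Clear view: the hood is fully over to the right, the knob wing is at (428,157) and the clamp arm reaches over the jar cap at (398,222). Network and geometry agree on the knob at (0.549, -0.114).

Run:
```python
from h import *
go([.5492,-.1138,.20],67); go([.5492,-.1138,.124],67)
f=r.grab_frame("top"); p=r.outline_of(f,"plates_right")
if p:
    x,y,w,h=p[0]["rect"]; print(p[0]["conf"],x,y,w,h,onz(f,[x+w/2,y+h/2],.173))
```

```text
GO [0.091 0.453 0.357] [0.    0.    0.102] rows 2.336137095719034 0.8581906332416632
GO [0.091 0.453 0.661] [0.    0.    0.102] rows 3.2270380503020237 0.8581906332416632
```

>>> apply_moves(
  rows=[
    [0.05, 0.2, 0, 0, 0, 0.1],
    [0.09, 0.45, 0.1, 0, 0, 0.1],
    [0.09, 0.45, 0.3, 0, 0, 0.1],
    [0.09, 0.45, 0.35, 0, 0, 0.1],
    [0.09, 0.45, 0.35, 0, 0, 0.1],
  ],
)

```text
clock: 8.4
tcp_pos: [0.5477, -0.1139, 0.2019]
orientation: [-2.617, -1.737, 0.002]
contact_force: [-0.5, -0.3, 0.6]
grip_width: 0.0516
gripper_force: 0.0
```

Run:
```python
from h import *
o=r.get_obs();print(o["tcp_pos"],o["joints"])
f=r.grab_frame("wrist")
for t,z in dict(knob_grip=.142,jar_centre=.084).items():
    for d in r.landmark_of(f,t)[:2]: print(t,d["conf"],np.round(d["point"]),onz(f,d["point"],z)[:2])
go([.5492,-.1138,.124],67)
```

```text
[ 0.54767597 -0.11390641  0.20185637] [ 0.27315362  0.33099106 -0.22137006  1.85306059  0.08670251  0.96847022
 -0.38489761]
knob_grip 0.64 [284. 222.] [ 0.55165195 -0.11178889]
jar_centre 0.55 [288. 277.] [ 0.52932217 -0.17490654]
GO [ 0.001 -0.002  0.32 ] [ 0.002 -0.     0.001] rows 1.2817539780746234 0.021578350777953163
```

>>> apply_moves(
  rows=[
    [0, 0, 0.12, 0, 0, 0],
    [0, 0, 0.25, 0, 0, 0],
    [0, 0, 0.31, 0, 0, 0],
    [0, 0, 0.31, 0, 0, 0],
    [0, 0, 0.31, 0, 0, 0],
  ],
)

```text
clock: 9.18
tcp_pos: [0.5495, -0.114, 0.1259]
orientation: [2.616, 1.736, 0.003]
contact_force: [0.3, -0.5, 0.2]
grip_width: 0.0515
gripper_force: 0.0
```

>>> apply_moves(
  rows=[
    [0, 0, 0, 0, 0, 0],
    [0, 0, 0, 0, 0, 0],
    [0, 0, 0, 0, 0, 0],
    [0, 0, 0, 0, 0, 0],
    [0, 0, 0, 0, 0, 0],
  ],
  claw=0,
  newtons=70,
)

```text
clock: 9.8
tcp_pos: [0.5504, -0.1145, 0.1257]
orientation: [2.615, 1.735, 0.005]
contact_force: [3.4, -1.9, 5.9]
grip_width: 0.0137
gripper_force: 68.6
```

Run:
```python
from h import *
o=r.get_obs();print(o["tcp_pos"],o["contact_force"],o["moment"],R.from_rotvec(o["orientation"]).as_matrix().round(3).tolist())
```

```text
[ 0.55044152 -0.11448433  0.12570177] [ 3.36557785 -1.92889436  5.94569475] [-0.49463824 -0.90906042 -0.06227595] [[0.389, 0.921, 0.004], [0.921, -0.389, -0.001], [0.001, 0.004, -1.0]]
```

>>> apply_moves(
  rows=[
    [0, 0, 0, 0, 0, -0.11],
    [0, 0, 0, 0, 0, -0.22],
    [0, 0, 0, 0, 0, -0.32],
    [0, 0, 0, 0, 0, -0.32],
    [0, 0, 0, 0, 0, -0.32],
  ],
)

```text
clock: 10.42
tcp_pos: [0.5519, -0.1147, 0.1258]
orientation: [2.1, 2.329, 0.007]
contact_force: [7.7, -3.7, 1.2]
grip_width: 0.0139
gripper_force: 68.5
```

Run:
```python
from h import *
o=r.get_obs();print(o["tcp_pos"],o["contact_force"],o["moment"],o["grip_width"],R.from_rotvec(o["orientation"]).as_matrix().round(3).tolist())
```

```text
[ 0.55194218 -0.11473947  0.12576747] [ 7.73013033 -3.68507219  1.17839741] [-0.69421895 -1.98751688  0.02407282] 0.013924507279584912 [[-0.103, 0.995, 0.007], [0.995, 0.103, -0.001], [-0.002, 0.007, -1.0]]
```

>>> apply_moves(
  rows=[
    [0, 0, 0, 0, 0, -0.11],
    [0, 0, 0, 0, 0, -0.22],
    [0, 0, 0, 0, 0, -0.33],
    [0, 0, 0, 0, 0, -0.44],
    [0, 0, 0, 0, 0, -0.55],
  ],
)

```text
clock: 11.05
tcp_pos: [0.5542, -0.1134, 0.1259]
orientation: [0.921, 2.992, 0.007]
contact_force: [17.0, -0.1, -7.7]
grip_width: 0.0139
gripper_force: 68.4
```

>>> apply_moves(
  rows=[
    [0, 0, 0, 0, 0, -0.04],
    [0, 0, 0, 0, 0, -0.04],
    [0, 0, 0, 0, 0, -0.04],
  ],
)

```text
clock: 11.42
tcp_pos: [0.5544, -0.1133, 0.1259]
orientation: [0.834, 3.017, 0.007]
contact_force: [16.6, -0.4, -5.8]
grip_width: 0.0139
gripper_force: 68.5
```

>>> apply_moves(
  rows=[
    [0, 0, 0, 0, 0, 0],
    [0, 0, 0, 0, 0, 0],
    [0, 0, 0, 0, 0, 0],
    [0, 0, 0, 0, 0, 0],
  ],
  claw=0.6,
)

```text
clock: 11.92
tcp_pos: [0.548, -0.1139, 0.1242]
orientation: [-0.838, -3.027, 0.0]
contact_force: [-0.0, -0.7, -0.1]
grip_width: 0.0508
gripper_force: 0.0
```

>>> apply_moves(
  rows=[
    [0, 0, -0.15, 0, 0, 0],
    [0, 0, -0.4, 0, 0, 0],
    [0, 0, -0.6, 0, 0, 0],
    [0, 0, -0.6, 0, 0, 0],
    [0, 0, -0.6, 0, 0, 0],
  ],
  claw=0.85,
)

```text
clock: 12.55
tcp_pos: [0.5479, -0.114, 0.2738]
orientation: [-0.839, -3.027, 0.001]
contact_force: [-0.7, -0.0, 0.1]
grip_width: 0.0729
gripper_force: 0.0
```

Run:
```python
from h import *
o=r.get_obs();print(o["tcp_pos"],o["joints"],o["contact_force"])
f=r.grab_frame("wrist"); save(f,"w3")
for n,f in(("wrist",f),("top",r.grab_frame("top"))):
  for t,z in dict(knob_grip=.142,jar_centre=.084,saucer=.008).items():
    for d in r.landmark_of(f,t)[:2]: print(n,t,d["conf"],np.round(d["point"]),onz(f,d["point"],z)[:2])
  p=r.outline_of(f,"plates_right")
  if p: x,y,w,h=p[0]["rect"]; print("plates",p[0]["conf"],x,y,w,h,onz(f,[x+w/2,y+h/2],.173))
go([.524,-.178,.20],67)
```

```text
[ 0.54786095 -0.11399954  0.27377423] [ 0.57568123  0.30591169 -0.59297789  1.75286773  0.18661518  1.14022034
  0.95592077] [-0.6635557  -0.01922334  0.10067066]
wrist knob_grip 0.59 [286. 197.] [ 0.55208869 -0.11123555]
wrist jar_centre 0.9 [213. 191.] [ 0.52722839 -0.17366396]
top jar_centre 0.53 [397. 195.] [ 0.53413297 -0.16810812]
top saucer 0.88 [208. 213.] [0.48881208 0.31491531]
top saucer 0.21 [169. 160.] [0.62853032 0.42396853]
GO [-0.049 -0.27   0.296] [-0.    -0.     0.912] rows 1.6162322680383225 7.667179994965549
```

View pics/w3.png

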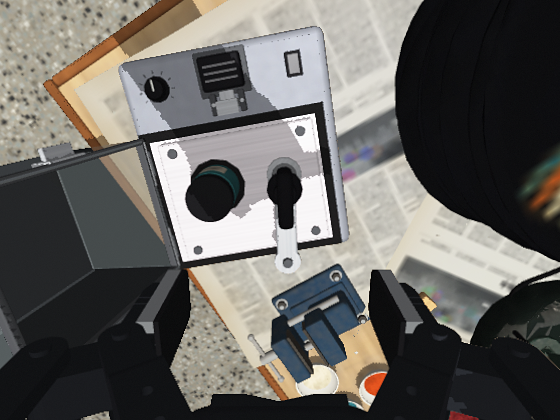

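The clamp arm now points to the mixer's back, with its tip at (287,262). The jar cap is clear at (213,195) and the hood is open at the left of the image. I'll rotate back to yaw 67 above the jar.

>>> apply_moves(
  rows=[
    [-0.05, -0.28, 0, 0, 0, 0.11],
    [-0.05, -0.28, 0, 0, 0, 0.23],
    [-0.05, -0.28, 0, 0, 0, 0.34],
    [-0.05, -0.28, 0, 0, 0, 0.46],
    [-0.05, -0.28, 0, 0, 0, 0.57],
  ],
)

```text
clock: 13.68
tcp_pos: [0.5232, -0.1803, 0.2744]
orientation: [2.074, 2.36, 0.0]
contact_force: [0.0, -0.7, 0.3]
grip_width: 0.0725
gripper_force: 0.0
```

>>> apply_moves(
  rows=[
    [0, 0, 0.1, 0, 0, 0.11],
    [0, 0, 0.2, 0, 0, 0.22],
    [0, 0, 0.3, 0, 0, 0.34],
    [0, 0, 0.3, 0, 0, 0.34],
    [0, 0, 0.3, 0, 0, 0.34],
  ],
)

```text
clock: 14.3
tcp_pos: [0.5238, -0.1803, 0.2003]
orientation: [2.614, 1.742, 0.001]
contact_force: [-0.8, -0.9, 0.7]
grip_width: 0.0725
gripper_force: 0.0
```

Run:
```python
from h import *
o=r.get_obs();print(o["tcp_pos"],o["joints"],o["contact_force"])
f=r.grab_frame("wrist")
for d in r.landmark_of(f,"jar_centre")[:2]: print(d["conf"],np.round(d["point"]),onz(f,d["point"],.084)[:2])
p=r.outline_of(f,"jar_centre")
for q in p[:2]:
    x,y,w,h=q["rect"];print(q["conf"],q["rect"])
print("expected",proj(f,[.527,-.1735,.084]),proj(f,[.527,-.1735,.11]))
go([.527,-.1735,.066],67)
```

```text
[ 0.52382491 -0.18031355  0.20032035] [ 0.48532384  0.33244808 -0.32697277  1.86317376  0.12792337  0.96503088
 -0.2931201 ] [-0.80127297 -0.94322978  0.65288963]
0.95 [283. 187.] [ 0.5301757  -0.17292348]
0.69 [250.6, 156.7, 62.2, 69.7]
expected [279.52955634 189.66606949] [279.60655301 199.98930458]
GO [ 0.031 -0.001  0.538] [ 0.001 -0.     0.003] rows 2.15702747819838 0.02450520401139216
```

>>> apply_moves(
  rows=[
    [0.03, 0, 0.05, 0, 0, 0],
    [0.03, 0, 0.25, 0, 0, 0],
    [0.03, 0, 0.45, 0, 0, 0],
    [0.03, 0, 0.535, 0, 0, 0],
    [0.03, 0, 0.535, 0, 0, 0],
  ],
)

```text
clock: 15.08
tcp_pos: [0.5247, -0.1724, 0.0636]
orientation: [-2.614, -1.737, 0.004]
contact_force: [-0.1, -0.1, 0.8]
grip_width: 0.0726
gripper_force: 0.0
```

>>> apply_moves(
  rows=[
    [0, 0, 0, 0, 0, 0],
    [0, 0, 0, 0, 0, 0],
    [0, 0, 0, 0, 0, 0],
    [0, 0, 0, 0, 0, 0],
    [0, 0, 0, 0, 0, 0],
  ],
  claw=0.2,
  newtons=30,
)

```text
clock: 15.7
tcp_pos: [0.5273, -0.1735, 0.0671]
orientation: [2.616, 1.736, 0.003]
contact_force: [0.1, 0.6, 7.4]
grip_width: 0.0409
gripper_force: 30.6
```

>>> apply_moves(
  rows=[
    [0, 0, -0.05, 0, 0, 0],
    [0, 0, -0.2, 0, 0, 0],
    [0, 0, -0.4, 0, 0, 0],
    [0, 0, -0.65, 0, 0, 0],
    [0, 0, -0.9, 0, 0, 0],
  ],
)

```text
clock: 16.32
tcp_pos: [0.5251, -0.1732, 0.2932]
orientation: [-2.617, -1.737, 0.001]
contact_force: [0.8, 0.3, -2.0]
grip_width: 0.041
gripper_force: 31.7
```

>>> apply_moves(
  rows=[
    [0.08, -0.04, -0.05, 0, 0, 0],
    [0.24, -0.12, -0.05, 0, 0, 0],
    [0.42, -0.22, -0.05, 0, 0, 0],
    [0.62, -0.32, -0.05, 0, 0, 0],
    [0.8, -0.42, -0.05, 0, 0, 0],
  ],
)

```text
clock: 16.95
tcp_pos: [0.5054, 0.054, 0.3026]
orientation: [-2.616, -1.738, 0.002]
contact_force: [1.0, 0.1, -1.1]
grip_width: 0.0409
gripper_force: 31.8
```

>>> apply_moves(
  rows=[
    [0.2, -0.1, 0, 0, 0, 0],
    [0.4, -0.2, 0, 0, 0, 0],
    [0.55, -0.3, 0, 0, 0, 0],
    [0.68, -0.36, 0, 0, 0, 0],
    [0.72, -0.38, 0, 0, 0, 0],
  ],
)

```text
clock: 17.58
tcp_pos: [0.4874, 0.257, 0.3026]
orientation: [-2.613, -1.743, 0.002]
contact_force: [0.6, -0.3, -1.0]
grip_width: 0.0415
gripper_force: 31.8
```

Run:
```python
from h import *
o=r.get_obs();print(o["tcp_pos"],o["joints"],o["contact_force"],o["grip_width"])
for n in("wrist","top","scene"):
  f=r.grab_frame(n)
  if n=="wrist": save(f,"w4")
  for d in r.landmark_of(f,"saucer")[:1]: print(n,d["conf"],np.round(d["point"]),onz(f,d["point"],.008)[:2])
  for q in r.outline_of(f,"saucer")[:1]:
    m=q["pixels"].astype(np.uint8); c=max(cv2.findContours(m,0,1)[0],key=cv2.contourArea)
    e=cv2.fitEllipse(c); print(q["conf"],e,onz(f,e[0],.02)[:2])
  for d in r.landmark_of(f,"jar_centre")[:1]: print("jar",d["conf"],np.round(d["point"]),onz(f,d["point"],o["tcp_pos"][2]+.017)[:2])
go([.487,.315,.15],67)
```

```text
[0.4874309  0.25702027 0.30258283] [-0.08949397  0.2696527  -0.61428294  1.73256042  0.16468626  1.1930001
 -1.14242636] [ 0.62618294 -0.25017727 -0.97751557] 0.04150222600367027
wrist 0.84 [255. 111.] [0.48145007 0.31541453]
0.73 ((254.72312927246094, 111.05150604248047), (103.20118713378906, 106.47148895263672), 157.87274169921875) [0.48211362 0.31607362]
jar 0.88 [282. 301.] [0.48774902 0.25560805]
top 0.51 [208. 213.] [0.48751641 0.31329037]
0.69 ((196.0957794189453, 229.4189910888672), (7.592121124267578, 27.89168930053711), 133.0130615234375) [0.4438029  0.34291796]
scene 0.63 [237. 298.] [0.47640777 0.31916533]
0.65 ((236.69468688964844, 291.8027038574219), (32.63813781738281, 50.23970413208008), 82.0754623413086) [0.48053336 0.31516669]
jar 0.73 [248. 157.] [0.4892196  0.25109453]
GO [ 0.221 -0.105  0.613] [0.    0.    0.001] rows 2.6389512287997876 0.008514381525325748
```

View pics/w4.png

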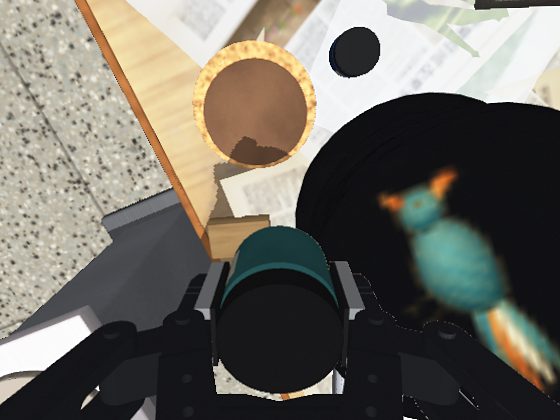

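The jar hangs upright in the grip (cap at (280,330)). The saucer is clear at (255,105) and the plates are to the right. I'll check clearance to the plates before descending.

Run:
```python
from h import *
f=r.grab_frame("top")
c=onz(f,[276,162.5],.173); l=onz(f,[221,163],.173); b=onz(f,[276,220],.173); print(c,l,b)
w=r.grab_frame("wrist")
for p in([298,215],[330,150]): print(onz(w,p,.173),np.linalg.norm(onz(w,p,.173)[:2]-c[:2]))
s=np.array([.483,.315]); d=c[:2]-s; print("dist",np.linalg.norm(d),np.degrees(np.arctan2(d[1],d[0])))
go([.483,.315,.15],67)
```

```text
[0.59541366 0.13791407 0.173     ] [0.59228691 0.26681921 0.173     ] [0.46049304 0.13587459 0.173     ]
[0.49647395 0.23324691 0.173     ] 0.13739511058204273
[0.53695862 0.27078092 0.173     ] 0.1451571267314497
dist 0.20975284985740292 -57.59273288671488
GO [ 0.214 -0.119  0.613] [0.    0.    0.001] rows 2.6381007964472487 0.01101690117394927
```

>>> apply_moves(
  rows=[
    [0.1, -0.06, 0, 0, 0, -0.1],
    [0.21, -0.12, 0.05, 0, 0, -0.2],
    [0.21, -0.12, 0.2, 0, 0, -0.3],
    [0.21, -0.12, 0.4, 0, 0, -0.4],
    [0.21, -0.12, 0.6, 0, 0, -0.4],
  ],
)

```text
clock: 18.9
tcp_pos: [0.4826, 0.3144, 0.1519]
orientation: [1.951, 2.462, 0.001]
contact_force: [0.2, 0.3, -0.4]
grip_width: 0.0409
gripper_force: 31.8
```

>>> apply_moves(
  rows=[
    [0, 0, 0.1, 0, 0, 0],
    [0, 0, 0.2, 0, 0, 0],
    [0, 0, 0.3, 0, 0, 0],
    [0, 0, 0.36, 0, 0, 0],
    [0, 0, 0.36, 0, 0, 0],
  ],
)

```text
clock: 19.52
tcp_pos: [0.4818, 0.3141, 0.0623]
orientation: [-1.952, -2.461, 0.003]
contact_force: [-0.9, -0.9, -0.7]
grip_width: 0.0412
gripper_force: 31.8
```

Run:
```python
from h import *
o=r.get_obs();print(o["tcp_pos"],o["joints"],o["contact_force"],o["grip_width"])
go([.483,.315,.023],103)
f=r.grab_frame("wrist");
for d in r.landmark_of(f,"saucer")[:1]: print(d["conf"],onz(f,d["point"],.008)[:2])
```

```text
[0.48178105 0.31407943 0.06232764] [-0.21889673  0.60757861 -0.61518577  1.89438637  0.48049438  0.79267111
 -0.86670947] [-0.91002263 -0.85463777 -0.73378369] 0.0411984689797376
GO [0.003 0.006 0.157] [-0.001  0.     0.002] rows 0.6297167594390232 0.016197614388987147
0.96 [0.48183839 0.31317054]
```

>>> apply_moves(
  rows=[
    [0, 0, 0.06, 0, 0, 0],
    [0, 0, 0.1, 0, 0, 0],
    [0, 0, 0.13, 0, 0, 0],
    [0, 0, 0.145, 0, 0, 0],
    [0, 0, 0.15, 0, 0, 0],
  ],
)

```text
clock: 20.25
tcp_pos: [0.4822, 0.3145, 0.0254]
orientation: [-1.953, -2.461, 0.0]
contact_force: [0.2, 0.4, 0.3]
grip_width: 0.0413
gripper_force: 31.8
```

>>> apply_moves(
  rows=[
    [0, 0, 0.005, 0, 0, 0],
    [0, 0, 0.008, 0, 0, 0],
    [0, 0, 0.008, 0, 0, 0],
  ],
)

```text
clock: 20.62
tcp_pos: [0.4823, 0.3145, 0.0237]
orientation: [1.953, 2.461, 0.0]
contact_force: [-0.2, 0.3, -0.7]
grip_width: 0.0412
gripper_force: 31.8
```

>>> apply_moves(
  rows=[
    [0, 0, 0.004, 0, 0, 0],
    [0, 0, 0.008, 0, 0, 0],
    [0, 0, 0.008, 0, 0, 0],
  ],
)

```text
clock: 21.0
tcp_pos: [0.4823, 0.3145, 0.0221]
orientation: [1.953, 2.461, 0.0]
contact_force: [-1.7, -1.4, 4.6]
grip_width: 0.041
gripper_force: 32.3
```

Contact is at 4.6 N. I'll release with a modest opening so the fingers stay inside the rim, then rise straight up.

>>> apply_moves(
  rows=[
    [0, 0, 0, 0, 0, 0],
    [0, 0, 0, 0, 0, 0],
    [0, 0, 0, 0, 0, 0],
    [0, 0, 0, 0, 0, 0],
  ],
  claw=0.62,
)

```text
clock: 21.5
tcp_pos: [0.4822, 0.3145, 0.0215]
orientation: [-1.953, -2.461, 0.0]
contact_force: [-0.2, 0.3, 0.4]
grip_width: 0.0529
gripper_force: 0.0
```

>>> apply_moves(
  rows=[
    [0, 0, -0.05, 0, 0, 0],
    [0, 0, -0.15, 0, 0, 0],
    [0, 0, -0.3, 0, 0, 0],
    [0, 0, -0.5, 0, 0, 0],
    [0, 0, -0.75, 0, 0, 0],
  ],
)

```text
clock: 22.12
tcp_pos: [0.4815, 0.314, 0.2108]
orientation: [-1.952, -2.461, 0.002]
contact_force: [1.9, -0.2, -0.4]
grip_width: 0.053
gripper_force: 0.0
```

>>> apply_moves(
  rows=[
    [0, 0, -0.3, 0, 0, 0],
    [0, 0, -0.3, 0, 0, 0],
    [0, 0, -0.3, 0, 0, 0],
  ],
)

```text
clock: 22.5
tcp_pos: [0.4823, 0.3146, 0.2852]
orientation: [1.952, 2.46, 0.003]
contact_force: [-0.2, 1.0, -0.7]
grip_width: 0.0528
gripper_force: 0.0
```

Run:
```python
from h import *
o=r.get_obs();print(o["clock"],o["tcp_pos"],o["contact_force"])
f=r.grab_frame("wrist"); s=r.grab_frame("scene")
cv2.imwrite("pics/fin.png",cv2.cvtColor(np.vstack([cv2.resize(f["pixels"],(400,300)),cv2.resize(s["pixels"],(400,300))]),cv2.COLOR_RGB2BGR))
for n,z in(("jar_centre",.039),("saucer",.008)):
  for d in r.landmark_of(f,n)[:1]: print(n,d["conf"],onz(f,d["point"],z)[:2])
```

```text
22.5 [0.48232903 0.31458663 0.28515864] [-0.22987515  0.96565354 -0.67123266]
jar_centre 0.69 [0.48209122 0.31229678]
```

View pics/fin.png

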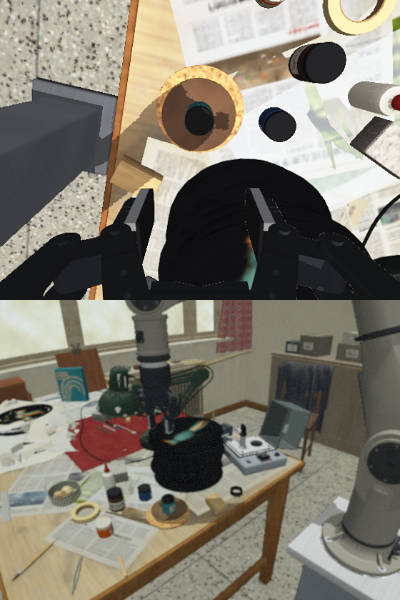

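The jar stands upright in the middle of the saucer (wrist view about (200,115)). The hood is open at (285,425) in the lower view, and the gripper is clear of everything.

```bash
python3 -c "
from bench import r
print(r.hand_in())"
```

```text
the job is handed in; nothing more can be done
None
```

I handed the job in at about 22.5 s of the 62 s allowed: the jar is standing upright in the middle of the saucer, the hood is open, the clamp is swung off and the gripper is clear; `hand_in()` returned no verdict.

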